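Close the air-filter box: hook the cover's lugs, swing it down, snap it shut

TASK

Close the air-filter box with its blue cover: tilt the cover and hook its two lugs into the two slots of the box's raised lip, then swing the other edge down and press until the spring clip snaps over it and the cover lies flat. The box stands on soft rubber bushes, so feel for the snap and do not push on it with more than 20 N; let go when it has snapped and leave the other parts on the bench where they are.

Things in the scene. Friction and masses are not known exactly. Their poses are not given: they have to be found in the camera images.
- airbox: Open cast-aluminium air-filter box, 150 x 120 mm. Origin: centre of its underside; x points to the spring clip's side (away from the robot), -x to the slotted lip, z up. Walls 5 mm; rim 62 mm above the origin, opening x -70 to 70, y -55 to 55 mm. The filter's springy orange edge bead, 2 mm below the rim at the clip, is pressed down in closing. A 42 mm intake stub stands 26 mm out of the +y wall.
- bracket: Steel plate, 176 x 140 x 5 mm, bolted to the bench. Origin: centre of its underside, on the bench; the box's origin is 18 mm above it, axes parallel. The box stands on it on four rubber bushes and gives under load: 3 N per mm downward and 6 N per mm along its x, so while pressed it stands some mm lower than measured unloaded.
- slots (a point): Midway between the two slots, at x -73, z 66 mm in the box's frame. The slots go through a lip 4 mm thick (x -75 to -71 mm) that rises 15 mm above the rim on the -x wall; each is 27 mm wide (centres y +32 and -32 mm) and 8 mm high (z 62, the rim, to 70 mm).
- clip (a joint): Bending of the steel spring clip (26 mm wide) on the outside of the box's +x wall, rad: 0 at rest, grows as its nose is pushed outward. The cover's edge must be pushed down the nose's ramp (the clip bends out by about 0.08 rad) until the nose springs back over it. Pressed behind the rib this takes some 8 to 16 N; the force gives a little at the snap, then rises again.
- clip_nose (a point): Tip of the clip's rolled nose (radius 2 mm) at rest, x 69, z 66 mm in the box's frame; its underside is at z 64.2 mm. From it a ramp at 60 degrees to the level leads up and outward to x 74, z 76 mm. The clip's top is 80 mm above the box's origin.
- cover: Blue cover lying right side up on the bench, 0.18 to 0.28 kg: plate 143 x 116 x 5 mm (x -69.5 to 66 mm; from there to x 73.5 a ledge 2 mm thick). Origin: middle of the plate's underside, 6 mm over the bench at the start, which lies on the box's rim when closed (62 mm above the box's origin, axes parallel). x points to the plain edge that goes under the clip, -x to the two lugs, z up.
- rib (a point): Middle of the upright grab rib on the cover, x 22, z 18 mm in its frame. The rib is 14 mm thick (cover's x), 64 mm long (cover's y) and stands from 5 to 31 mm above the plate's underside. Held across its 14 mm, the cover follows the gripper's tilt.
- lug_a (a point): Tip of the lug at +y: x -83, y 32, z 2 mm in the cover's frame. Both lugs are 22 mm wide, 4 mm thick (z 0 to 4 mm) and stick out of the -x edge to x -84 mm. They enter the slots with the cover tilted 0.15 to 0.35 rad, lugs low, until the plate's -x edge stops against the lip (cover's x then 1.5 mm short of the box's).
- lug_b (a point): Tip of the lug at -y: x -83, y -32, z 2 mm in the cover's frame. Under the plate a locating rim, 6 mm deep (x -66.5 to 68.5, y -53 to 53 mm), drops loosely into the box's opening as the cover swings down: it cannot be slid in flat.
- snap_edge (a point): Middle of the top edge of the cover's thin ledge: x 73.5, z 2 mm in the cover's frame; it ends under the clip's nose.
- piston_1: Grey piston standing on its skirt, 66 mm across, 54 mm high, right of the box; a bystander. Origin: centre of its underside.
- piston_2: A second such piston, nearer the robot; a bystander. Origin: centre of its underside.
- valve_spring: Valve spring standing on end, 28 mm across, 42 mm high, left of the box; a bystander. Origin: centre of its underside.
- ratchet: Ratchet handle lying flat on the right, 187 mm long; a bystander.
Things that resemble listed ones, but are neither listed nor needed, are in the scene too. There is more than one size of the bracket; the job needs the larger.

How it is judged:
On the way, in this order (a step that is already met when the one before it is completed fails the run):
1. both lugs reach through their slots while the cover is still tilted (x of each of lug_a, lug_b in the frame of airbox below -0.078 m and z of lug_a in the frame of airbox between 0.055 and 0.07 m and z of lug_b in the frame of airbox between 0.055 and 0.07 m and angle between the z axis of cover and the z axis of airbox, either way round above 0.09 rad), for 0.1 s.
2. the cover is down flat and the clip has sprung back over its edge (angle between the z axis of cover and the z axis of airbox, either way round below 0.03 rad and z of snap_edge in the frame of airbox below 0.0655 m and value of joint clip below 0.03 rad), for 0.2 s.
At the end, for the whole second after the job is handed in: The cover lies flat on the box (within 0.03 rad, turned no more than 0.06 rad against it), both lugs through their slots, its other edge under the clip's nose (top edge less than 65.5 mm above the box's origin) with the clip sprung back (below 0.03 rad), at rest and let go (all of step 2 and angle between the x axis of cover and the x axis of airbox, either way round below 0.06 rad and x of snap_edge in the frame of airbox above 0.0705 m and x of each of lug_a, lug_b in the frame of airbox below -0.078 m and z of each of lug_a, lug_b in the frame of airbox below 0.068 m and linear speed of cover below 0.02 m/s); the robot touches nothing.
It fails at once if the box is pushed with clearly more than 20 N: down by more than 8 mm on its bushes, or along its x by more than 3.5 mm (z of slots in the frame of bracket below 0.076 m or x of slots in the frame of bracket below -0.0765 m or x of slots in the frame of bracket above -0.0695 m).
It fails at once if the robot presses on the box or its clip with more than 10 N (contact force between any of the fingers, the arm and airbox above 10 N).
It fails at once if a bystander (piston, valve spring, ratchet) is shifted by more than 20 mm (distance of any of piston_1, piston_2, valve_spring, ratchet from where it was at the start of the episode above 0.02 m).
It also fails if it takes over 45 s, if anything falls off the work surface, if the arm or the gripper's body presses on something with over 40 N, if the wrist force passes 120 N, or if a joint passes its speed limit or range.

ROBOT

A 6-joint arm with a two-finger parallel gripper is mounted at the origin on a cart in front of the work surface, level with it; the furniture and walls round the work are solid. World frame = base frame: x ahead of the robot, y to its left, z up, the work surface at z = 0. Lengths are in m, angles in rad, forces in N, time in s.
With the tool pointing down it reaches from about 0.3 to 0.875 m from the base axis. Payload 6.4 kg.
Tool frame: the origin (TCP) lies midway between the tips of the shut fingers; the grasp point (between the pads) lies 19 mm behind it; x points along the fingers, y is the direction in which the jaws open and shut, and the axes are right-handed (so a half turn about x gives the same grasp; the last joint's range is limited). The gripper opens to 85 mm and grips with 20 to 120 N. Pads are 22 mm wide; open, the fingers measure 114 mm over their backs; the gripper's body (76 mm by 85 mm) begins 54 mm behind the grasp point. The pads swing forward as they close: fully open they stand 13 mm farther back than shut.
Start: joints at [1.14, 0.181, 1.607, -0, 1.354, -0.206], TCP at [0.128, 0.561, 0.231] pointing down, gripper open.
Joint ranges: [-2.99, 2.99], [-0.89, 2.07], [0.3, 2.58], [-1.14, 4.28], [0, 2.63], [-3.12, 3.12]. Speed limits (rad/s): [2.57, 2.57, 3.01, 3.14, 3.14, 3.14].

INTERFACE

Orientations are given as a unit quaternion [w, x, y, z].
In Python, from bench import ctrl gives the robot as it stands.
- The arm moves only by the tool step_arm, never from a script. Its argument "motion" is a list of rows, each a list of 7 numbers: the shift along the tool's x, y, z in mm, then the turn, a rotation vector about the tool's x, y, z in degrees, then the closure in counts, from 0 (fully open) to 255 (shut). In form: [[tx, ty, tz, rx, ry, rz, hand], ...]. A call has 1 to 10 rows; each row is the pose to reach, as a shift and turn from the pose commanded when the call began, along the tool's axes at that moment; what a row does not reach only later rows make up. A row lasts 1/8 s, in which the tool goes at most 62.5 mm and 10.7 degrees, less where a joint would pass 70% of its speed; a pose out of reach is approached as far as the arm can. A call with a gripper value outside its range is refused whole. The fingers move at their own pace and stop on an object; the grip force is fixed at half the most. Time passes only in rows, so rows that repeat a pose let the fingers close. It gives the time, the measured TCP pose, the force and the opening at its end, in the units of the state.
- ctrl.get_obs(): the state, without advancing time (a new reading comes with each control period).
- ctrl.camera(name): name is "scene" or "top" or "wrist"; returns (picture, depth): 384x512x3 uint8, red, green, blue; 384x512 float32, m along the optical axis (not along the pixel's ray), 0 where there is no reading.
- ctrl.camera_info(name): a dict with "fx", "fy", "cx", "cy" (pixels), "T" (4x4, takes a point from camera to world coordinates); the wrist camera has in their place "hand_eye" (4x4, takes a point from camera to tool coordinates, whose origin is the TCP and whose axes are the tool frame's). Camera axes: x right, y down, z forward; pixel columns grow to the right and rows downward; lengths in m; the calibration is good to about 2 mm. A picture is of the moment at which its call begins: read the wrist's pose just before it. camera_info takes no time and is no camera call.
- ctrl.hand_in(): hands the job in, once; it reports no verdict.
The state is a dict: "time_s": time; "q": joint angles; "dq": joint speeds; "joint_efforts": joint torques, N m; "eef_pos": TCP position; "eef_rot": TCP orientation; "wrist_force": force on the tool from outside, world axes, zero at the start; "torque": the same for the moment, N m; "opening": opening from 0.0 (shut) to 1.0 (fully open).
Only numpy, scipy, OpenCV 4.12 (cv2) and the standard library are available. Lean on these libraries where they do the work, as an engineer would, in place of code of your own. Each camera call takes 0.05 s, during which the arm holds its last target. There are 200 camera calls.

## Working session

There is one attempt and no reset: what is moved stays moved. The work goes in short steps, Python scripts to look and compute and a tool call to move; the robot and the scene stay as the last step left them, time stands still between calls to the robot, and variables do not carry over. Pictures are saved under pics/ and viewed, about 8 in all and at most 12, crops included, and the job is handed in when it is done.

Besides the shell and the picture viewer there is one more tool, called after "Request:" by a JSON object that holds its "fn" and its "kwargs". step_arm: Moves the arm, as the interface text tells. Its arguments: {"type":"object","properties":{"motion":{"type":"array","items":{"type":"array","items":{"type":"number"}}}},"required":["motion"]}

```bash
mkdir -p pics; ls; python3 - <<'E'
from bench import ctrl
import cv2,numpy as np
o=ctrl.get_obs();print(o)
for n in("scene","top"):
    p,d=ctrl.camera(n);np.savez(f"pics/{n}0.npz",p=p,d=d);cv2.imwrite(f"pics/{n}0.png",p[:,:,::-1]);i=ctrl.camera_info(n);print(n,i)
print(ctrl.camera_info("wrist"))
E
```

```text
pics
{'time_s': 0.0, 'q': array([ 1.13972051e+00,  1.81542094e-01,  1.60800333e+00, -9.40817722e-06,
        1.35379070e+00, -2.06289502e-01]), 'dq': array([ 0.00135339,  0.00102818,  0.00021586, -0.00117359, -0.00059036,
       -0.0023941 ]), 'joint_efforts': array([ 1.99375005e-03, -4.44883740e+01, -3.51331544e+01, -6.56030784e-05,
        9.05100169e-03,  1.81128691e-06]), 'eef_pos': array([0.1279124 , 0.56002991, 0.23038582]), 'eef_rot': array([ 0.70245508,  0.07871961,  0.70283518, -0.07989239]), 'wrist_force': array([ 0.8821214 ,  0.74825287, -0.37065126]), 'torque': array([0.00102679, 0.03452165, 0.02043148]), 'opening': 1.0000077882772627}
scene {'fx': 378.7714601823409, 'fy': 378.7714601823409, 'cx': 257.49224749684845, 'cy': 194.93038704476365, 'T': array([[-0.90239746, -0.27144444,  0.33465913,  0.19703217],
       [-0.43087147,  0.5780511 , -0.69296948,  0.69470592],
       [-0.00534737, -0.76952898, -0.63858951,  0.75009983],
       [ 0.        ,  0.        ,  0.        ,  1.        ]])}
top {'fx': 453.3536157584497, 'fy': 453.3536157584497, 'cx': 248.41517966352328, 'cy': 187.44970292817132, 'T': array([[ 0.01370149, -0.98031988,  0.19693958,  0.24403245],
       [-0.99964107, -0.0179643 , -0.01987503, -0.04836591],
       [ 0.02302177, -0.19659657, -0.98021415,  1.67337627],
       [ 0.        ,  0.        ,  0.        ,  1.        ]])}
{'fx': 316.5657168557889, 'fy': 316.5657168557889, 'cx': 262.5529657881869, 'cy': 189.76669657411554, 'hand_eye': array([[ 5.90783454e-04, -3.28610625e-01,  9.44465303e-01,
        -1.41903342e-01],
       [ 9.99999360e-01,  1.10578587e-03, -2.40781837e-04,
         6.10872467e-04],
       [-9.65252916e-04,  9.44464840e-01,  3.28611067e-01,
        -8.52444173e-02],
       [ 0.00000000e+00,  0.00000000e+00,  0.00000000e+00,
         1.00000000e+00]])}
```

View pics/top0.png

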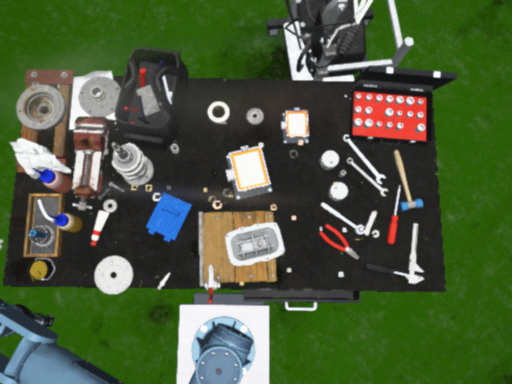

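View pics/scene0.png

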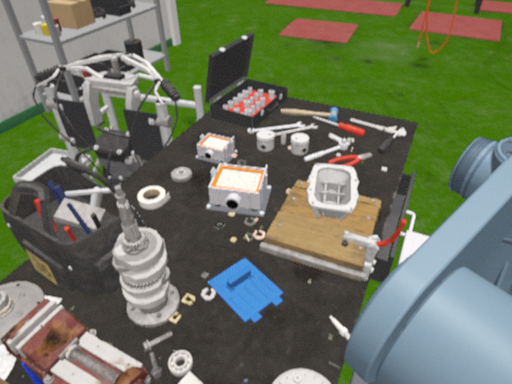

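The top view has the blue cover at about (169,217), the large box at (250,170) with its stub to the left, and a small look-alike at (296,123). Next I'll measure the cover and box roughly.

```bash
cat > h.py <<'E'
import numpy as np,cv2
from scipy.spatial.transform import Rotation as R
from bench import ctrl
def pose(o=None):
    o=o or ctrl.get_obs();q=o["eef_rot"];T=np.eye(4)
    T[:3,:3]=R.from_quat(np.r_[q[1:],q[0]]).as_matrix();T[:3,3]=o["eef_pos"];return T
def cam(n):
    P=pose();i=ctrl.camera_info(n);p,d=ctrl.camera(n)
    T=P@i["hand_eye"] if n=="wrist" else i["T"];return p,d,i,T
def pts(d,i,T):
    v,u=np.mgrid[:d.shape[0],:d.shape[1]]
    c=np.stack([(u-i["cx"])/i["fx"]*d,(v-i["cy"])/i["fy"]*d,d],-1)
    w=c@T[:3,:3].T+T[:3,3];w[d==0]=np.nan;return w
def proj(X,i,T):
    c=(np.atleast_2d(X)-T[:3,3])@T[:3,:3];return np.c_[c[:,0]/c[:,2]*i["fx"]+i["cx"],c[:,1]/c[:,2]*i["fy"]+i["cy"]]
def ray(uv,z,i,T):
    uv=np.atleast_2d(uv);r=np.c_[(uv[:,0]-i["cx"])/i["fx"],(uv[:,1]-i["cy"])/i["fy"],np.ones(len(uv))]@T[:3,:3].T
    return T[:3,3]+r*((z-T[2,3])/r[:,2])[:,None]
def hsv(p):return cv2.cvtColor(p,cv2.COLOR_RGB2HSV)
def rel(pos,Rm,P=None):
    """shift mm, rotvec deg in tool axes from pose P"""
    P=pose() if P is None else P
    return P[:3,:3].T@(pos-P[:3,3])*1e3, np.degrees(R.from_matrix(P[:3,:3].T@Rm).as_rotvec())
E
python3 - <<'E'
from h import *
for n in("top","scene"):
    z=np.load(f"pics/{n}0.npz");p,d=z["p"],z["d"];i=ctrl.camera_info(n);T=i["T"];W=pts(d,i,T);H=hsv(p)
    m=((H[...,0]>100)&(H[...,0]<118)&(H[...,1]>170)&(W[...,2]<.08)&(W[...,2]>-.02)&(W[...,0]<.75)&(W[...,0]>.3)&(W[...,1]>.02)&(W[...,1]<.4)).astype(np.uint8)
    c=max(cv2.findContours(m,0,1)[0],key=cv2.contourArea);q=W[m>0]
    f=ray(c[:,0].astype(float),.009,i,T)
    print(n,"blue rect",cv2.minAreaRect((f[:,:2]*1e3).astype(np.float32)),np.nanpercentile(q[:,2],[5,50,95,99]))
    r=q[q[:,2]>.025]; print("rib",cv2.minAreaRect((r[:,:2]*1e3).astype(np.float32)),len(r))
    m=((H[...,0]>8)&(H[...,0]<22)&(H[...,1]>150)&(W[...,2]<.13)&(W[...,2]>.03)&(W[...,0]>.45)&(W[...,0]<.85)&(W[...,1]<.2)&(W[...,1]>-.35)).astype(np.uint8)
    for c in cv2.findContours(m,0,1)[0]:
        if cv2.contourArea(c)>60:
            f=ray(c[:,0].astype(float),.078,i,T);print(n,"orange",cv2.minAreaRect((f[:,:2]*1e3).astype(np.float32)),cv2.boundingRect(c),np.nanmedian(W[m>0][:,2]))
E
```

```text
top blue rect ((461.03717041015625, 214.32681274414062), (120.84961700439453, 160.1592254638672), 66.54035186767578) [0.00252173 0.00969649 0.02847132 0.0396489 ]
rib ((485.6294250488281, 202.00303649902344), (62.62825012207031, 14.162837982177734), 66.7199935913086) 70
scene blue rect ((489.4898681640625, 195.15731811523438), (80.23760223388672, 34.77994918823242), 63.11408996582031) [0.01038705 0.01328666 0.03711334 0.03938368]
rib ((485.09405517578125, 205.04013061523438), (64.02105712890625, 15.585886001586914), 66.47276306152344) 91
```

```bash
python3 - <<'E'
from h import *
z=np.load("pics/top0.npz");p,d=z["p"],z["d"];i=ctrl.camera_info("top");T=i["T"];W=pts(d,i,T)
for uv in[(250,170),(250,152),(235,172),(262,150),(269,190),(234,190),(231,155),(330,159),(338,189),(345,212),(175,148)]:print(uv,ray(uv,.08,i,T)[0].round(3),W[uv[1],uv[0]].round(3),p[uv[1],uv[0]],hsv(p)[uv[1],uv[0]])
H=hsv(p);m=((H[...,0]>8)&(H[...,0]<24)&(H[...,1]>100));m[:, :225]=0;m[:,275:]=0;m[:145]=0;m[195:]=0
c=np.argwhere(m)[:,::-1].astype(float);f=ray(c,.075,i,T);print(len(c),cv2.minAreaRect((f[:,:2]*1e3).astype(np.float32)),np.nanmedian(W[m],0))
P=pose()
# look pose: camera above box
E
```

```text
(250, 170) [ 0.629 -0.086  0.08 ] [ 0.631 -0.086  0.068] [251 252 249] [ 40   3 252]
(250, 152) [ 0.696 -0.085  0.08 ] [ 0.698 -0.085  0.073] [247 222 184] [ 18  65 247]
(235, 172) [ 0.62  -0.031  0.08 ] [ 0.621 -0.031  0.075] [254 209 141] [ 18 113 254]
(262, 150) [ 0.704 -0.128  0.08 ] [ 0.727 -0.132  0.002] [125 125 131] [120  12 131]
(269, 190) [ 0.556 -0.155  0.08 ] [ 0.57  -0.159  0.012] [216 227 231] [ 98  17 231]
(234, 190) [ 0.554 -0.029  0.08 ] [ 0.57  -0.028 -0.003] [88 89 93] [114  14  93]
(231, 155) [ 0.683 -0.016  0.08 ] [ 0.685 -0.016  0.075] [253 197 121] [ 17 133 253]
(330, 159) [ 0.675 -0.377  0.08 ] [ 0.683 -0.382  0.053] [242 243 244] [105   2 244]
(338, 189) [ 0.564 -0.403  0.08 ] [ 0.569 -0.408  0.057] [244 245 246] [105   2 246]
(345, 212) [ 0.481 -0.426  0.08 ] [ 0.493 -0.445  0.001] [36 35 32] [23 28 36]
(175, 148) [0.706 0.188 0.08 ] [ 0.73   0.201 -0.003] [84 83 83] [ 0  3 84]
228 ((637.3297119140625, -81.3017349243164), (136.0248260498047, 106.53437805175781), 14.599510192871094) [ 0.65025376 -0.07380928  0.07502644]
```

```bash
cat >> h.py <<'E'
def grip(yaw,tilt=0,s=1):
    """tool rotation holding cover: tool x down, tool y = s*cover x; tilt: +x edge up"""
    c=R.from_euler("z",yaw).as_matrix()@R.from_euler("y",-tilt).as_matrix()
    return c@np.c_[[0,0,-1],[s,0,0],[0,-s,0]]
E
python3 - <<'E'
from h import *
P=pose();print(P.round(3))
for s in(1,-1):
  G=grip(np.radians(-23.5),0,s);print(np.linalg.det(G),s,rel(np.array([.485,.203,.20]),G))
  G=grip(np.radians(13),0.2,s);print(s,rel(np.array([.485,.203,.20]),G))
E
```

```text
[[-0.001  0.223  0.975  0.128]
 [-0.001  0.975 -0.223  0.56 ]
 [-1.    -0.002 -0.     0.23 ]
 [ 0.     0.     0.     1.   ]]
1.0 1 (array([  30.74308798, -268.45400564,  427.68291247]), array([1.00619375e+02, 6.39318836e-02, 8.21231414e-02]))
1 (array([  30.74308798, -268.45400564,  427.68291247]), array([63.90114387, -6.3789557 , 10.32651154]))
1.0 -1 (array([  30.74308798, -268.45400564,  427.68291247]), array([-7.93805836e+01, -7.80650650e-02,  6.07727196e-02]))
-1 (array([  30.74308798, -268.45400564,  427.68291247]), array([-115.42107015,  -11.68385771,   -7.21742386]))
```

Request:
{"fn": "step_arm", "kwargs": {"motion": [[4,-27,43,11,0,0,0],[8,-54,86,21,0,0,0],[12,-81,128,31,0,0,0],[16,-108,171,41,0,0,0],[20,-135,214,51,0,0,0],[24,-162,257,61,0,0,0],[28,-190,300,71,0,0,0],[30,-217,343,81,0,0,0],[31,-245,386,91,0,0,0],[31,-268,428,100.6,0,0,0]]}}

```text
time_s: 1.35
eef_pos: [0.4863, 0.2023, 0.1999]
eef_rot: [-0.386, -0.592, -0.386, 0.593]
wrist_force: [-0.3, 0.5, 0.6]
opening: 0.998
```

Request:
{"fn": "step_arm", "kwargs": {"motion": [[0,0,0,0,0,0,0]]}}

```text
time_s: 1.48
eef_pos: [0.4875, 0.2016, 0.1999]
eef_rot: [-0.386, -0.592, -0.386, 0.592]
wrist_force: [-0.5, -0.1, -0.5]
opening: 1.0
```

```bash
cat > look.py <<'E'
import sys
from h import *
p,d,i,T=cam("wrist");W=pts(d,i,T);np.savez(f"pics/{sys.argv[1]}.npz",p=p,d=d,T=T);cv2.imwrite(f"pics/{sys.argv[1]}.png",p[:,:,::-1])
H=hsv(p);print(pose().round(3))
b=(H[...,0]>100)&(H[...,0]<118)&(H[...,1]>150)
q=W[b];q=q[np.isfinite(q[:,0])];print("z pct",np.percentile(q[:,2],[5,25,50,75,95,99]).round(4))
r=q[(q[:,2]>.033)&(q[:,2]<.041)];print("rib top",len(r),cv2.minAreaRect((r[:,:2]*1e3).astype(np.float32)),np.median(r[:,2]))
s=q[(q[:,2]>.008)&(q[:,2]<.014)];print("plate",len(s),cv2.minAreaRect((s[:,:2]*1e3).astype(np.float32)),np.median(s[:,2]))
E
python3 look.py w1
```

```text
[[-0.001  0.916 -0.4    0.486]
 [ 0.    -0.4   -0.916  0.203]
 [-1.    -0.001  0.001  0.2  ]
 [ 0.     0.     0.     1.   ]]
z pct [0.0077 0.0098 0.0104 0.0111 0.0351 0.0368]
rib top 826 ((534.5553588867188, 109.49217224121094), (54.94717025756836, 264.2261657714844), 27.109251022338867) 0.03608590969530445
plate 12745 ((459.7832946777344, 216.15042114257812), (115.37053680419922, 157.2147216796875), 66.3597183227539) 0.010420107171754622
```

View pics/w1.png

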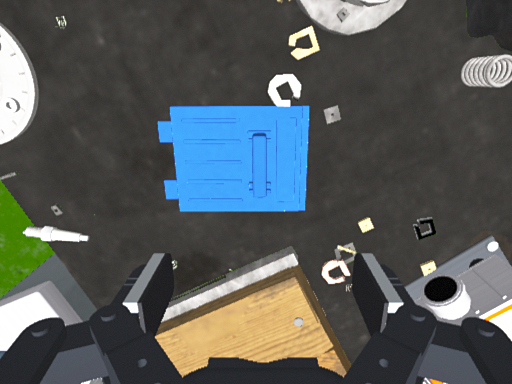

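```bash
cat > rib.py <<'E'
import sys
from h import *
z=np.load(f"pics/{sys.argv[1]}.npz");i=ctrl.camera_info("wrist");W=pts(z["d"],i,z["T"]);H=hsv(z["p"])
b=(H[...,0]>100)&(H[...,0]<118)&(H[...,1]>150);q=W[b]
r=q[(q[:,2]>.034)&(q[:,2]<.041)&(np.hypot(q[:,0]-.485,q[:,1]-.205)<.045)];print("rib",cv2.minAreaRect((r[:,:2]*1e3).astype(np.float32)))
c=r[:,:2].mean(0);print(c)
print(rel(np.array([.4847,.205,.016]),grip(np.radians(-23.5))))
E
python3 rib.py w1
```

```text
rib ((484.64141845703125, 206.04307556152344), (63.231285095214844, 12.980996131896973), 66.43528747558594)
[0.48540456 0.20693071]
(array([183.71840132,  -1.83300179,  -1.5767587 ]), array([-0.08094065,  0.03035008,  0.07036547]))
```

Request:
{"fn": "step_arm", "kwargs": {"motion": [[60,-2,-2,0,0,0,0],[120,-2,-2,0,0,0,60],[160,-2,-2,0,0,0,90],[184,-2,-2,0,0,0,120],[184,-2,-2,0,0,0,180],[184,-2,-2,0,0,0,255],[184,-2,-2,0,0,0,255],[184,-2,-2,0,0,0,255],[184,-2,-2,0,0,0,255]]}}

```text
time_s: 2.65
eef_pos: [0.4852, 0.2067, 0.0171]
eef_rot: [0.388, 0.592, 0.388, -0.591]
wrist_force: [-0.0, 0.9, 1.5]
opening: 0.145
```

```bash
python3 - <<'E'
from h import *
print(rel(np.array([.656,-.164,.36]),grip(np.radians(13))))
E
```

```text
(array([-342.88165553,  304.75196258,  271.60730606]), array([-3.64861537e+01, -3.24565610e-02, -7.10616222e-02]))
```

Request:
{"fn": "step_arm", "kwargs": {"motion": [[-30,0,0,0,0,0,255],[-80,0,0,0,0,0,255],[-130,0,0,0,0,0,255],[-170,30,30,-6,0,0,255],[-200,70,65,-12,0,0,255],[-230,110,100,-18,0,0,255],[-260,150,137,-24,0,0,255],[-290,190,172,-30,0,0,255],[-315,230,207,-36,0,0,255],[-340,270,242,-36.5,0,0,255]]}}

```text
time_s: 3.9
eef_pos: [0.6361, -0.1247, 0.357]
eef_rot: [0.554, 0.44, 0.554, -0.44]
wrist_force: [0.8, 0.7, -2.7]
opening: 0.147
```

Request:
{"fn": "step_arm", "kwargs": {"motion": [[-3,35,30,0,0,0,255],[-3,35,30,0,0,0,255],[-3,35,30,0,0,0,255]]}}

```text
time_s: 4.28
eef_pos: [0.6762, -0.1441, 0.3581]
eef_rot: [0.553, 0.44, 0.554, -0.44]
wrist_force: [-0.3, 1.0, -2.4]
opening: 0.149
```

```bash
python3 - <<'E'
from h import *
o=ctrl.get_obs();print(o["opening"],o["wrist_force"])
p,d,i,T=cam("wrist");np.savez("pics/w2.npz",p=p,d=d,T=T,P=pose());cv2.imwrite("pics/w2.png",p[:,:,::-1]);print(pose().round(3))
E
```

```text
0.14855917830449297 [-0.26038098  0.97654545 -2.42096797]
[[-0.001  0.974  0.226  0.676]
 [ 0.001  0.226 -0.974 -0.144]
 [-1.    -0.001 -0.001  0.359]
 [ 0.     0.     0.     1.   ]]
```

View pics/w2.png

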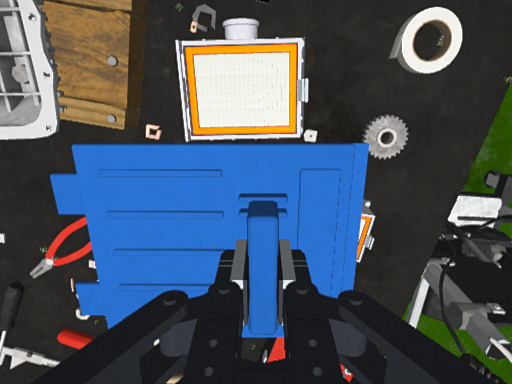

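```bash
cat > box.py <<'E'
import sys
from h import *
z=np.load("pics/w2.npz");i=ctrl.camera_info("wrist");T=z["T"];P=z["P"];W=pts(z["d"],i,T);H=hsv(z["p"]);u=np.arange(512)[None]+0*W[...,0]
reg=np.zeros(W.shape[:2],bool);reg[10:142,165:330]=1
o=reg&(H[...,0]>8)&(H[...,0]<24)&(H[...,1]>130)
v,uu=np.nonzero(o)
print("orange z",np.nanmedian(W[o][:,2]))
for zz in(.078,):
    c=ray(np.c_[uu,v].astype(float),zz,i,T);print("bead rect",cv2.minAreaRect((c[:,:2]*1e3).astype(np.float32)))
f=W[reg];f=f[np.isfinite(f[:,0])]
hist,e=np.histogram(f[:,2],np.arange(-.01,.11,.004));print(list(zip(e.round(3),hist)))
for lo,hi in((.074,.084),(.088,.104)):
    s=f[(f[:,2]>lo)&(f[:,2]<hi)];print(lo,len(s),np.median(s[:,2]),cv2.minAreaRect((s[:,:2]*1e3).astype(np.float32)))
# lip and clip
c,s_=np.cos(np.radians(13)),np.sin(np.radians(13))
s=f[(f[:,2]>.088)&(f[:,2]<.104)];xl=(s[:,:2]-[.637,-.081])@np.array([c,s_]);yl=(s[:,:2]-[.637,-.081])@np.array([-s_,c])
for n,m in(("lip",(xl<-.05)),("clip",xl>.05)):
    q=s[m];
    if len(q)<5: print(n,len(q));continue
    print(n,len(q),"ctr",np.median(q,0).round(4),cv2.minAreaRect((q[:,:2]*1e3).astype(np.float32)))
# cover plane in tool frame
b=(H[...,0]>100)&(H[...,0]<118)&(H[...,1]>150);Q=(W[b]-P[:3,3])@P[:3,:3];Q=Q[np.isfinite(Q[:,0])]
pl=Q[(Q[:,0]<.02)&(Q[:,0]>-.02)&(Q[:,2]>-.09)]
for k in range(3):
    A=np.c_[pl[:,1:],np.ones(len(pl))];x,*_=np.linalg.lstsq(A,pl[:,0],rcond=None);r=pl[:,0]-A@x;pl=pl[abs(r)<2*r.std()]
print("plane x=a*y+b*z+c",x,r.std(),len(pl));print("plate rect (y,z)",cv2.minAreaRect((pl[:,1:]*1e3).astype(np.float32)),pl.min(0),pl.max(0))
rt=Q[(Q[:,0]<-.02)&(Q[:,0]>-.035)];print("rib y,z",np.median(rt,0),rt[:,1].min(),rt[:,1].max(),rt[:,2].min())
E
python3 box.py
```

```text
orange z 0.07520477676519413
bead rect ((633.9408569335938, -79.8392105102539), (136.58555603027344, 107.14925384521484), 14.30979061126709)
[(np.float64(-0.01), np.int64(0)), (np.float64(-0.006), np.int64(769)), (np.float64(-0.002), np.int64(7437)), (np.float64(0.002), np.int64(637)), (np.float64(0.006), np.int64(26)), (np.float64(0.01), np.int64(4)), (np.float64(0.014), np.int64(0)), (np.float64(0.018), np.int64(0)), (np.float64(0.022), np.int64(0)), (np.float64(0.026), np.int64(0)), (np.float64(0.03), np.int64(0)), (np.float64(0.034), np.int64(0)), (np.float64(0.038), np.int64(0)), (np.float64(0.042), np.int64(0)), (np.float64(0.046), np.int64(14)), (np.float64(0.05), np.int64(16)), (np.float64(0.054), np.int64(45)), (np.float64(0.058), np.int64(82)), (np.float64(0.062), np.int64(364)), (np.float64(0.066), np.int64(6460)), (np.float64(0.07), np.int64(1649)), (np.float64(0.074), np.int64(2086)), (np.float64(0.078), np.int64(1387)), (np.float64(0.082), np.int64(85)), (np.float64(0.086), np.int64(108)), (np.float64(0.09), np.int64(287)), (np.float64(0.094), np.int64(237)), (np.float6
[... 296 characters left out ...]
3554688), 14.380326271057129)
lip 414 ctr [ 0.5623 -0.0934  0.0937] ((563.058349609375, -98.36473083496094), (4.529474258422852, 118.77853393554688), 14.380326271057129)
clip 176 ctr [ 0.7071 -0.0606  0.093 ] ((707.26708984375, -60.72946548461914), (10.091551780700684, 26.666603088378906), 13.13149356842041)
plane x=a*y+b*z+c [-0.00202843 -0.00100275  0.00737354] 0.0009134765473424122 35071
plate rect (y,z) ((-27.53099822998047, 1.5941581726074219), (156.22763061523438, 116.58454132080078), 0.0031147541012614965) [ 0.00548057 -0.10564262 -0.05669828] [0.00944628 0.05058562 0.05988857]
rib y,z [-0.02355338  0.00629748 -0.00694588] -0.01985226907634163 0.019952721374980248 -0.02153809972917664
```

```bash
cat >> h.py <<'E'
BO=np.array([.6338,-.0801,.018]);BY=np.radians(14.35);TC=np.array([.0112,-.0223,.0016])
BR=R.from_euler("z",BY).as_matrix()
def target(cx,cz,tilt,cy=0):
    """cover origin (mm, box frame), tilt -> TCP pos, rot"""
    G=grip(BY,tilt);C=BO+BR@(np.array([cx,cy,cz])*1e-3);return C-G@TC,G
def slot(cx,tilt,back=0,up=0,dz=0):
    cz=66-2/np.cos(tilt)+(73+cx)*np.tan(tilt)+dz
    return target(cx+back*np.cos(tilt),cz+back*np.sin(tilt)+up,tilt)
def cover(P=None):
    """cover origin in box frame mm, tilt, from tool pose"""
    P=pose() if P is None else P
    c=BR.T@(P[:3,3]+P[:3,:3]@TC-BO)*1e3;d=BR.T@P[:3,1];return c.round(2),np.arctan2(d[2],d[0]).round(4),np.arctan2(d[1],d[0]).round(4)
E
python3 - <<'E'
from h import *
print(cover())
a=rel(*slot(-.5,.2,30,40));print(a[0].round(1),a[1].round(2)); p,G=slot(-.5,.2,30,40);print(p)
E
```

```text
(array([  2.87, -73.18, 329.68]), np.float64(-0.001), np.float64(-0.0227))
[200.9  21.8 -74. ] [-1.3   0.08 11.51]
[ 0.68042161 -0.06652143  0.15802295]
```

Request:
{"fn": "step_arm", "kwargs": {"motion": [[30,5,-25,0,0,3,255],[80,12,-50,-1,0,6,255],[130,18,-74,-1.3,0,9,255],[180,22,-74,-1.3,0,11.5,255],[201,22,-74,-1.3,0.1,11.5,255],[201,22,-74,-1.3,0.1,11.5,255],[201,22,-74,-1.3,0.1,11.5,255]]}}

```text
time_s: 5.2
eef_pos: [0.6833, -0.068, 0.1614]
eef_rot: [0.601, 0.488, 0.51, -0.375]
wrist_force: [0.4, -0.1, -2.3]
opening: 0.149
```

```bash
python3 - <<'E'
from h import *
print(cover());o=ctrl.get_obs();print(o["opening"],o["wrist_force"])
p,d,i,T=cam("wrist");np.savez("pics/w3.npz",p=p,d=d,T=T,P=pose());cv2.imwrite("pics/w3.png",p[:,:,::-1])
E
```

```text
(array([ 31.4 ,  -2.21, 127.95]), np.float64(0.2043), np.float64(0.0))
0.1488442176268569 [ 0.40806258 -0.06954059 -2.33859314]
```

View pics/w3.png

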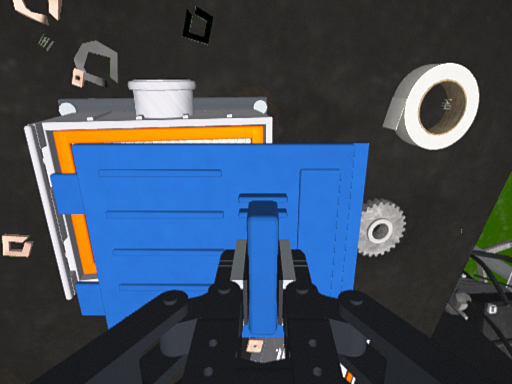

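```bash
cat > chk.py <<'E'
import sys
from h import *
z=np.load(f"pics/{sys.argv[1]}.npz");i=ctrl.camera_info("wrist");W=pts(z["d"],i,z["T"]);H=hsv(z["p"])
print(cover(z["P"]),cover())
B=(W-BO)@BR*1e3
b=(H[...,0]>100)&(H[...,0]<118)&(H[...,1]>150)
P=z["P"];Q=((W-P[:3,3])@P[:3,:3])*1e3
lip=~b&(B[...,0]<-60)&(B[...,0]>-90)&(B[...,2]>71)&(B[...,2]<85)
L=B[lip];print("lip n",len(L),"x",np.median(L[:,0]),"ymax/min",np.percentile(L[:,1],[0.5,99.5]),"topz",np.percentile(L[:,2],[50,90]))
s,t=np.polyfit(L[:,1],L[:,0],1);print("lip x=",s,"*y+",t)
R_=B[~b&(abs(B[...,2]-62)<3)&(abs(B[...,0])<60)&(B[...,1]>52)&(B[...,1]<64)&(H[...,1]<60)];print("rim z",len(R_),np.median(R_[:,2]),"y",np.percentile(R_[:,1],[2,98]))
q=Q[b];pl=q[(q[:,0]<15)&(q[:,0]>0)];A=np.c_[pl[:,1:],np.ones(len(pl))];x,*_=np.linalg.lstsq(A,pl[:,0],rcond=None);r=pl[:,0]-A@x;print("plane",x,r.std())
pl=pl[abs(r)<2.5];print("plate tool y/z",pl.min(0),pl.max(0))
lug=pl[pl[:,1]<-22.3-73];print("lug z(tool) & y",np.percentile(lug[lug[:,2]<0][:,2],[1,99]),lug[:,1].min())
E
python3 chk.py w3
```

```text
(array([ 31.5 ,  -2.31, 128.1 ]), np.float64(0.2047), np.float64(0.0)) (array([ 31.5 ,  -2.31, 128.1 ]), np.float64(0.2047), np.float64(0.0))
lip n 1769 x -71.78052044356703 ymax/min [-58.29319372  59.68526363] topz [75.66585861 76.83514152]
lip x= -0.0008073106470782639 *y+ -72.16347471409063
rim z 1500 61.09935274310931 y [55.2806087  60.21555423]
plane [6.17572231e-04 1.37716792e-03 6.95560717e+00] 1.191121802723584
plate tool y/z [   4.39670595 -106.35436215  -57.34994284] [ 9.51910517 50.81002071 59.43164995]
lug z(tool) & y [-41.43169519 -20.61294286] -106.35436215418024
```

```bash
sed -i 's/TC=np.array(\[.0112,-.0223,.0016\])/TC=np.array([.0112,-.0223,.0012])/' h.py; python3 - <<'E'
from h import *
for k in((16,0),(0,0)):
  a=rel(*slot(-.5,.2,*k));print(k,a[0].round(1),a[1].round(2))
E
```

```text
(16, 0) [ 42.1 -25.3  -2. ] [ 0.    0.19 -0.27]
(0, 0) [ 42.  -41.3  -2. ] [ 0.    0.19 -0.27]
```

Request:
{"fn": "step_arm", "kwargs": {"motion": [[14,-8,-1,0,0.2,-0.3,255],[28,-16,-2,0,0.2,-0.3,255],[36,-24,-2,0,0.2,-0.3,255],[40,-25,-2,0,0.2,-0.3,255],[40,-25,-2,0,0.2,-0.3,255],[40,-25,-2,0,0.2,-0.3,255]]}}

```text
time_s: 6.0
eef_pos: [0.6655, -0.0696, 0.1147]
eef_rot: [0.598, 0.487, 0.514, -0.376]
wrist_force: [-0.2, 0.7, -2.3]
opening: 0.152
```

```bash
python3 - <<'E'
from h import *
print(cover());o=ctrl.get_obs();print(o["opening"],o["wrist_force"])
for k in((16,0),(0,0)):
  a=rel(*slot(-.5,.2,*k));print(k,a[0].round(1),a[1].round(2))
p,d,i,T=cam("wrist");np.savez("pics/w4.npz",p=p,d=d,T=T,P=pose());cv2.imwrite("pics/w4.png",cv2.resize(p[90:340,0:330,::-1],None,fx=2.4,fy=2.4))
E
python3 chk.py w4
```

```text
(array([13.58,  1.15, 81.33]), np.float64(0.1963), np.float64(-0.0002))
0.1515002496428703 [-0.15815437  0.66215215 -2.28500069]
(16, 0) [-0.3  1.6  1.1] [-0.01 -0.13  0.21]
(0, 0) [ -0.2 -14.4   1.1] [-0.01 -0.13  0.21]
(array([13.63,  1.13, 81.43]), np.float64(0.1964), np.float64(-0.0002)) (array([13.63,  1.13, 81.43]), np.float64(0.1964), np.float64(-0.0002))
lip n 2667 x -71.72818894550761 ymax/min [-58.09542874  59.89457655] topz [75.67497161 76.81022632]
lip x= -0.0006118046367596659 *y+ -72.09098568521202
rim z 1841 61.13930466661519 y [55.57208117 60.24029975]
plane [6.30417726e-04 1.00157708e-03 6.88872211e+00] 1.1884904543934756
plate tool y/z [   4.33138473 -106.02418288  -57.13353205] [ 9.42811958 50.75145842 59.18217039]
lug z(tool) & y [-41.50618466 -20.60347089] -106.02418288085177
```

View pics/w4.png

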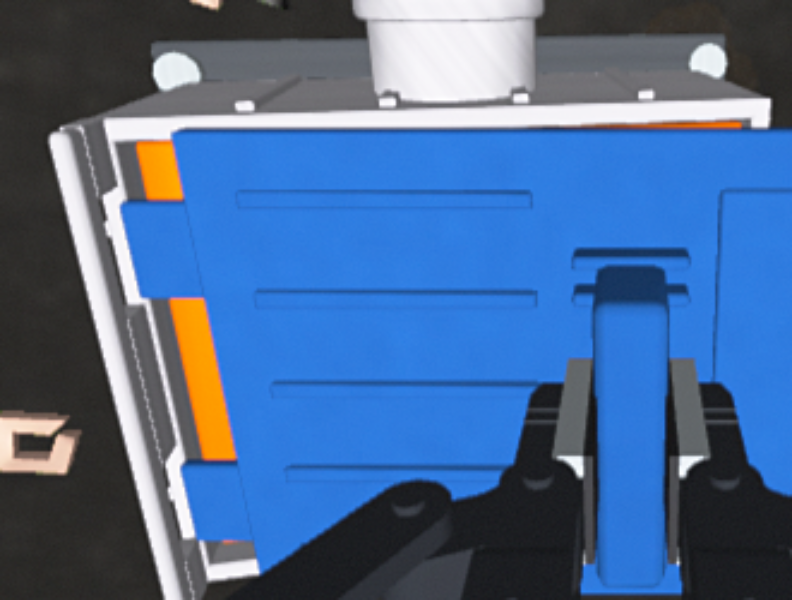

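Request:
{"fn": "step_arm", "kwargs": {"motion": [[0,-3,0.5,0,0,0.2,255],[0,-6,0.5,0,0,0.2,255],[0,-8,0.5,0,0,0.2,255],[0,-8,0.5,0,0,0.2,255]]}}

```text
time_s: 6.55
eef_pos: [0.6573, -0.0719, 0.1125]
eef_rot: [0.598, 0.488, 0.514, -0.375]
wrist_force: [0.4, 0.7, -3.0]
opening: 0.148
```

```bash
python3 - <<'E'
from h import *
print(cover());o=ctrl.get_obs();print(o["opening"],o["wrist_force"])
a=rel(*slot(-.5,.2,0,0));print(a[0].round(1),a[1].round(2))
E
```

```text
(array([ 5.12,  0.93, 79.13]), np.float64(0.1988), np.float64(-0.0005))
0.14845149688885997 [ 0.39553073  0.67387326 -3.0084295 ]
[-0.7 -5.6  0.9] [-0.03 -0.17  0.07]
```

Request:
{"fn": "step_arm", "kwargs": {"motion": [[-0.4,-2,0,0,0,0,255],[-0.5,-4,0,0,0,0,255],[-0.5,-5.5,0,0,0,0,255],[-0.5,-5.5,0,0,0,0,255],[-0.5,-5.5,0,0,0,0,255]]}}

```text
time_s: 7.18
eef_pos: [0.6522, -0.0733, 0.112]
eef_rot: [0.598, 0.488, 0.513, -0.375]
wrist_force: [-0.2, 0.8, -2.8]
opening: 0.148
```

```bash
python3 - <<'E'
from h import *
print(cover());o=ctrl.get_obs();print(o["opening"],o["wrist_force"])
p,d,i,T=cam("wrist");np.savez("pics/w5.npz",p=p,d=d,T=T,P=pose());cv2.imwrite("pics/w5.png",cv2.resize(p[90:340,0:330,::-1],None,fx=2.4,fy=2.4))
E
python3 chk.py w5
```

```text
(array([-0.1 ,  0.9 , 78.62]), np.float64(0.1991), np.float64(-0.0004))
0.1479438758215984 [-0.21496258  0.80221018 -2.83113673]
(array([-0.08,  0.86, 78.63]), np.float64(0.1991), np.float64(-0.0004)) (array([-0.08,  0.86, 78.63]), np.float64(0.1991), np.float64(-0.0004))
lip n 2310 x -71.88938464157818 ymax/min [-48.41835364  59.85151542] topz [75.71498713 76.80419703]
lip x= -0.00028660307093776344 *y+ -72.17752696745652
rim z 1871 61.1430537302524 y [55.51273533 60.26608091]
plane [1.39827595e-03 7.72757922e-04 6.81068277e+00] 1.1781297849984878
plate tool y/z [   4.22068035 -106.13223968  -57.1053315 ] [ 9.39521411 50.89252305 59.52629763]
lug z(tool) & y [-41.44490153 -20.71059498] -106.13223967619079
```

View pics/w5.png

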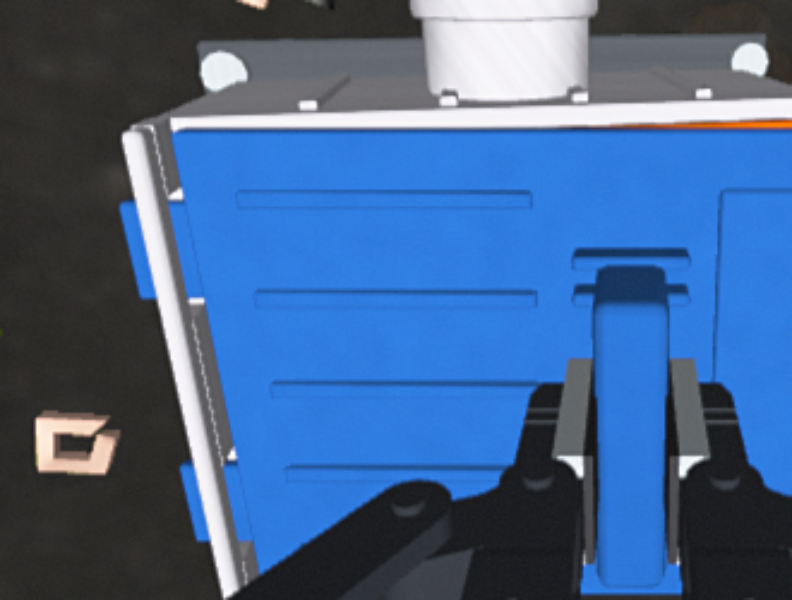

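```bash
cat > sw.py <<'E'
import sys
from h import *
o=ctrl.get_obs();print(cover(),o["opening"].round(4),o["wrist_force"].round(2),o["torque"].round(3),o["time_s"])
for a in sys.argv[1:]:
  cx,t,dz=map(float,a.split(","));r=rel(*slot(cx,t,0,0,dz));print(a,r[0].round(1),r[1].round(2))
E
python3 sw.py -.3,.17,0 -.3,.14,-.2 -.3,.11,-.5 -.3,.08,-.8 -.3,.05,-1.2
```

```text
Traceback (most recent call last):
  File "sw.py", line 3, in <module>
    o=ctrl.get_obs();print(cover(),o["opening"].round(4),o["wrist_force"].round(2),o["torque"].round(3),o["time_s"])
                                   ^^^^^^^^^^^^^^^^^^
AttributeError: 'float' object has no attribute 'round'
```

```bash
sed -i 's/o\["opening"\].round(4)/round(o["opening"],4)/' sw.py
python3 sw.py -.3,.17,0 -.3,.14,-.2 -.3,.11,-.5 -.3,.08,-.8 -.3,.05,-1.2
```

```text
(array([-0.08,  0.86, 78.63]), np.float64(0.1991), np.float64(-0.0004)) 0.1468 [-0.08 -0.31 -2.84] [-0.09   0.119  0.016] 7.225
-.3,.17,0 [ 2.7 -0.3  0.8] [-0.02 -0.16 -1.67]
-.3,.14,-.2 [ 5.8 -0.5  0.8] [-0.02 -0.16 -3.39]
-.3,.11,-.5 [ 9.  -0.7  0.8] [-0.02 -0.16 -5.11]
-.3,.08,-.8 [12.1 -0.9  0.9] [-0.01 -0.16 -6.82]
-.3,.05,-1.2 [15.3 -1.2  0.9] [-0.01 -0.16 -8.54]
```

Request:
{"fn": "step_arm", "kwargs": {"motion": [[2.7,-0.3,0.2,0,0,-1.7,255],[5.8,-0.5,0.3,0,0,-3.4,255],[9,-0.7,0.3,0,0,-5.1,255],[9,-0.7,0.3,0,0,-5.1,255],[9,-0.7,0.3,0,0,-5.1,255]]}}

```text
time_s: 7.85
eef_pos: [0.6533, -0.0731, 0.1028]
eef_rot: [0.581, 0.464, 0.535, -0.402]
wrist_force: [-0.2, -0.6, -2.8]
opening: 0.148
```

```bash
python3 sw.py -.3,.11,-.5 -.3,.08,-.8 -.3,.05,-1.2 -.3,0,-2
```

```text
(array([-0.34,  0.79, 71.17]), np.float64(0.1097), np.float64(0.0001)) 0.1478 [-0.16 -0.6  -2.82] [ 0.064  0.107 -0.019] 7.85
-.3,.11,-.5 [-0.3  0.1  0.8] [ 0.01 -0.18  0.01]
-.3,.08,-.8 [2.8 0.1 0.8] [ 0.01 -0.18 -1.7 ]
-.3,.05,-1.2 [6.1 0.2 0.8] [ 0.01 -0.18 -3.42]
-.3,0,-2 [11.6  0.1  0.8] [ 0.02 -0.18 -6.29]
```

Request:
{"fn": "step_arm", "kwargs": {"motion": [[1.5,0,0,0,0,-0.9,255],[3,0,0,0,0,-1.7,255],[3,0,0,0,0,-1.7,255]]}}

```text
time_s: 8.22
eef_pos: [0.6537, -0.0731, 0.0999]
eef_rot: [0.575, 0.456, 0.542, -0.41]
wrist_force: [1.0, -0.1, -2.5]
opening: 0.146
```

Request:
{"fn": "step_arm", "kwargs": {"motion": [[1,0,0,0,0,-0.6,255],[2,0,0,0,0,-1.1,255],[2,0,0,0,0,-1.1,255]]}}

```text
time_s: 8.6
eef_pos: [0.6538, -0.0732, 0.0981]
eef_rot: [0.571, 0.451, 0.546, -0.416]
wrist_force: [-1.5, -0.5, -0.5]
opening: 0.144
```

```bash
python3 sw.py -.3,.04,-1.2 -.3,0,-2
```

```text
(array([-0.51,  0.55, 67.57]), np.float64(0.0607), np.float64(0.0001)) 0.1444 [-1.5  -0.49 -0.46] [-0.064  0.197  0.004] 8.6
-.3,.04,-1.2 [2.3 0.3 0.5] [ 0.01 -0.16 -1.19]
-.3,0,-2 [6.9 0.5 0.5] [ 0.01 -0.16 -3.48]
```

Request:
{"fn": "step_arm", "kwargs": {"motion": [[1.2,0,0,0,0,-0.6,255],[2.3,0,0,0,0,-1.2,255],[2.3,0,0,0,0,-1.2,255]]}}

```text
time_s: 8.98
eef_pos: [0.654, -0.0733, 0.096]
eef_rot: [0.566, 0.445, 0.551, -0.422]
wrist_force: [-2.5, -1.1, 1.9]
opening: 0.148
```

Request:
{"fn": "step_arm", "kwargs": {"motion": [[1,0,0,0,0,-0.6,255],[2,0,0,0,0,-1.1,255],[2,0,0,0,0,-1.1,255]]}}

```text
time_s: 9.35
eef_pos: [0.6541, -0.0732, 0.094]
eef_rot: [0.562, 0.44, 0.555, -0.427]
wrist_force: [-4.1, -1.3, 5.3]
opening: 0.148
```

```bash
python3 sw.py -.3,0,-2
```

```text
(array([-0.67,  0.45, 64.32]), np.float64(0.0207), np.float64(0.0002)) 0.148 [-4.14 -1.31  5.29] [-0.128  0.471 -0.018] 9.35
-.3,0,-2 [2.8 0.6 0.4] [ 0.01 -0.14 -1.19]
```

Request:
{"fn": "step_arm", "kwargs": {"motion": [[0.7,-0.3,0,0,0,-0.6,255],[1.4,-0.5,0,0,0,-1.2,255],[1.4,-0.5,0,0,0,-1.2,255]]}}

```text
time_s: 9.72
eef_pos: [0.654, -0.0733, 0.0931]
eef_rot: [0.558, 0.434, 0.559, -0.433]
wrist_force: [-5.7, -1.2, 7.3]
opening: 0.15
```

Request:
{"fn": "step_arm", "kwargs": {"motion": [[0.6,0,0,0,0,-0.3,255],[1.2,0,0,0,0,-0.3,255],[1.2,0,0,0,0,-0.3,255]]}}

```text
time_s: 10.1
eef_pos: [0.6541, -0.0733, 0.0923]
eef_rot: [0.557, 0.433, 0.56, -0.434]
wrist_force: [-6.9, -0.6, 9.2]
opening: 0.146
```

```bash
python3 sw.py -.3,0,-2
```

```text
(array([-0.97,  0.4 , 63.24]), np.float64(-0.004), np.float64(0.0002)) 0.1464 [-6.91 -0.55  9.23] [ 0.064  0.375 -0.049] 10.1
-.3,0,-2 [1.1 0.6 0.4] [ 0.01 -0.13  0.23]
```

Request:
{"fn": "step_arm", "kwargs": {"motion": [[0.7,-0.4,0,0,0,0.6,255],[1.4,-0.8,0,0,0,1.2,255],[1.8,-0.8,0,0,0,1.2,255],[1.8,-0.8,0,0,0,1.2,255]]}}

```text
time_s: 10.6
eef_pos: [0.6539, -0.0734, 0.0911]
eef_rot: [0.562, 0.439, 0.555, -0.428]
wrist_force: [-5.3, -0.8, 10.3]
opening: 0.147
```

```bash
python3 sw.py -.3,0,-2;python3 - <<'E'
from h import *
p,d,i,T=cam("wrist");np.savez("pics/w6.npz",p=p,d=d,T=T,P=pose());cv2.imwrite("pics/w6.png",cv2.resize(p[90:340,0:400,::-1],None,fx=2,fy=2))
E
python3 chk.py w6
```

```text
(array([-1.01,  0.3 , 61.5 ]), np.float64(0.0181), np.float64(0.0001)) 0.1475 [-5.29 -0.75 10.34] [ 0.15   0.358 -0.007] 10.6
-.3,0,-2 [-0.1  0.9  0.3] [ 0.01 -0.1  -1.04]
(array([-1.  ,  0.3 , 61.51]), np.float64(0.0181), np.float64(0.0002)) (array([-1.  ,  0.3 , 61.51]), np.float64(0.0181), np.float64(0.0002))
lip n 1369 x -71.60643187825703 ymax/min [-48.77103311  59.52012894] topz [71.80203549 72.55642024]
lip x= 0.001244442800326323 *y+ -71.65798170743714
rim z 163 64.05525255794738 y [58.00462368 58.47568582]
plane [-8.55845568e-03  1.29663019e-03  6.77973556e+00] 1.1779493316123026
plate tool y/z [   3.93401065 -105.86778159  -57.0886834 ] [10.09668634 51.18464618 59.45476885]
lug z(tool) & y [-41.54616993 -20.75178224] -105.86778159142786
```

View pics/w6.png

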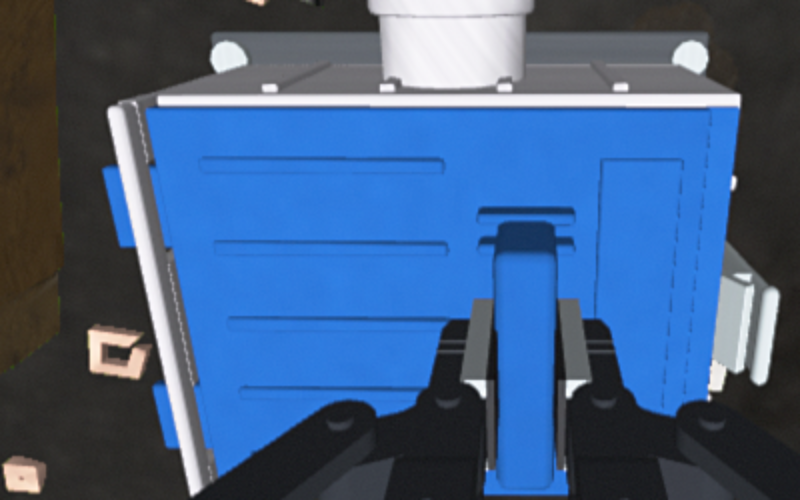

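Request:
{"fn": "step_arm", "kwargs": {"motion": [[0.5,-0.2,0,0,0,-0.4,255],[1,-0.4,0,0,0,-0.8,255],[1,-0.4,0,0,0,-0.8,255]]}}

```text
time_s: 11.02
eef_pos: [0.6535, -0.0736, 0.089]
eef_rot: [0.559, 0.435, 0.558, -0.432]
wrist_force: [0.6, -1.1, 3.6]
opening: 0.149
```

Request:
{"fn": "step_arm", "kwargs": {"motion": [[0.5,0,0,0,0,-0.4,255],[1,0,0,0,0,-0.8,255],[1,0,0,0,0,-0.8,255]]}}

```text
time_s: 11.4
eef_pos: [0.6535, -0.0736, 0.0881]
eef_rot: [0.556, 0.431, 0.561, -0.436]
wrist_force: [-0.3, -0.1, 6.7]
opening: 0.144
```

```bash
python3 - <<'E'
from h import *
p,d,i,T=cam("wrist");np.savez("pics/w7.npz",p=p,d=d,T=T,P=pose())
E
python3 sw.py;python3 chk.py w7
```

```text
(array([-1.68,  0.25, 59.09]), np.float64(-0.0099), np.float64(0.0001)) 0.1452 [ 0.   -0.43  5.94] [-0.069 -0.352 -0.092] 11.45
(array([-1.68,  0.25, 59.09]), np.float64(-0.0099), np.float64(0.0001)) (array([-1.68,  0.25, 59.09]), np.float64(-0.0099), np.float64(0.0001))
lip n 1881 x -71.93330659771834 ymax/min [-48.07254118  59.59385231] topz [72.90708131 73.77140958]
lip x= 0.0002718033330620531 *y+ -72.125306229742
rim z 310 60.517471558463164 y [57.98729377 59.89195022]
plane [-7.25528511e-03 -1.88578230e-03  6.71542415e+00] 1.1649283875305174
plate tool y/z [   3.97601024 -105.89931236  -56.9511817 ] [10.02400618 51.01647168 59.99612537]
lug z(tool) & y [-41.37864684 -20.62650462] -105.89931236250045
```

Force fell from 13 N to about 6 N of load and the cover now reads flat and down, so it has snapped. I'll unload, open part-way (clear of the clip) and retreat.

Request:
{"fn": "step_arm", "kwargs": {"motion": [[-1,0.2,0,0,0,0.4,255],[-2,0.2,0,0,0,0.5,255],[-2,0.2,0,0,0,0.5,200],[-2,0.2,0,0,0,0.5,160],[-2,0.2,0,0,0,0.5,150],[-2,0.2,0,0,0,0.5,150],[-2,0.2,0,0,0,0.5,150]]}}

```text
time_s: 12.32
eef_pos: [0.6525, -0.0733, 0.0892]
eef_rot: [0.557, 0.433, 0.56, -0.434]
wrist_force: [0.5, -0.1, 0.1]
opening: 0.411
```

```bash
python3 sw.py
```

```text
(array([-2.55,  0.74, 60.08]), np.float64(-0.0037), np.float64(0.0003)) 0.411 [ 0.46 -0.11  0.12] [ 0.044  0.011 -0.066] 12.325
```

Released (35 mm opening, zero force). I'll rise straight up, then shift aside so the wrist camera sees the whole box.

Request:
{"fn": "step_arm", "kwargs": {"motion": [[-15,0,0,0,0,0,150],[-40,0,0,0,0,0,150],[-80,0,0,0,0,0,150],[-130,0,0,0,0,0,150],[-160,0,25,0,0,0,150],[-160,0,25,0,0,0,150],[-160,0,25,0,0,0,150]]}}

```text
time_s: 13.2
eef_pos: [0.6589, -0.0976, 0.2488]
eef_rot: [0.557, 0.433, 0.56, -0.434]
wrist_force: [0.1, -0.2, -0.5]
opening: 0.411
```

```bash
python3 - <<'E'
from h import *
p,d,i,T=cam("wrist");np.savez("pics/w8.npz",p=p,d=d,T=T,P=pose());cv2.imwrite("pics/w8.png",p[:,:,::-1])
W=pts(d,i,T);H=hsv(p);B=(W-BO)@BR*1e3
b=(H[...,0]>100)&(H[...,0]<118)&(H[...,1]>150)&(B[...,2]<80)
def fit(m,n):
    q=B[m];q=q[np.isfinite(q[:,0])]
    for k in range(3):
        A=np.c_[q[:,:2],np.ones(len(q))];x,*_=np.linalg.lstsq(A,q[:,2],rcond=None);r=q[:,2]-A@x;q=q[abs(r)<2.5*r.std()]
    print(n,len(q),"slopes",x[:2].round(4),"z0",x[2].round(2),"std",r.std().round(2),"x",np.percentile(q[:,0],[.2,99.8]).round(1),"y",np.percentile(q[:,1],[.2,99.8]).round(1))
fit(b&(B[...,0]<64)&(B[...,0]>-68)&(B[...,2]<73),"plate")
fit(b&(B[...,0]>67.5)&(B[...,2]<73),"ledge")
l=b&(B[...,0]<-77);q=B[l];print("lugs",len(q),np.median(q[q[:,1]>0],0),np.median(q[q[:,1]<0],0),np.nanmin(q[:,0]))
fit(~b&(B[...,0]<-66)&(B[...,0]>-78)&(B[...,2]>73)&(B[...,2]<82),"lip")
c=~b&(B[...,0]>62)&(B[...,0]<95)&(abs(B[...,1])<20)&(B[...,2]>62)&(B[...,2]<90)
q=B[c];print("clip",len(q),"x",np.percentile(q[:,0],[2,50,98]).round(1),"y",np.percentile(q[:,1],[2,98]).round(1),"z",np.percentile(q[:,2],[2,50,98]).round(1),"top x",np.median(q[q[:,2]>76][:,0]))
E
```

```text
plate 14083 slopes [ 0.0045 -0.0007] z0 65.79 std 0.83 x [-67.7  63.7] y [-56.6  57.3]
ledge 370 slopes [-0.0287 -0.0014] z0 64.64 std 0.68 x [67.5 71.3] y [-56.3  57.3]
lugs 300 [-82.01159238  31.80856112  64.3412082 ] [-82.41302976 -32.90280222  64.13845778] -113.7659430759254
lip 535 slopes [-0.1511 -0.0003] z0 64.08 std 0.79 x [-75.1 -70.7] y [-58.4  59.9]
clip 433 x [69.  74.7 80.8] y [-12.3  13.4] z [64.8 72.7 79.4] top x 78.83972188921132
```

View pics/w8.png

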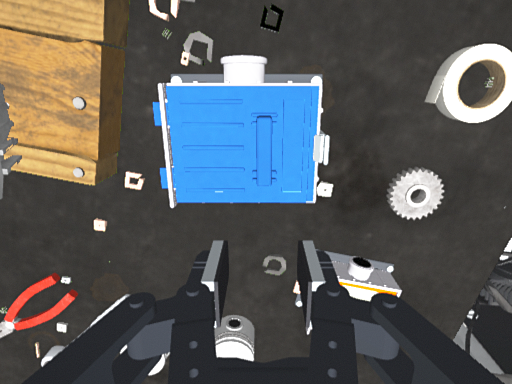

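The last picture shows the cover seated flat (165–322, 83–205), both lugs sticking out past the lip (157,115 and 165,178) and the clip over the far edge (320,150). The ledge and nose heights agree with this, so I'm handing in.

```bash
python3 -c "
from bench import ctrl
print(ctrl.hand_in())"
```

```text
the job is handed in; nothing more can be done
None
```

The air-filter box is closed: the cover is hooked into both slots and snapped under the clip. I let go of it and handed the job in at about 13.3 s.

**What I did:** I gripped the cover by its rib and put both lugs through the slots at about 0.2 rad tilt, without any noticeable contact. Then I swung it down and pressed. The load on the box rose to about 13 N just before the snap and fell to about 6 N after it. By the camera, the box sank about 4 mm at most, against the 8 mm limit. After that I unloaded, opened the gripper part-way to stay clear of the clip, and lifted off.

**Last checks**, by wrist-camera depth, which reads about 1 mm low:

| Check | Reading | Needed |
|---|---|---|
| Cover tilt | about 0.005 rad | below 0.03 rad |
| Top of the ledge at the clip edge | 62.6 mm read, about 63.5 mm corrected | below 65.5 mm |
| Lugs past the lip | x about -82 mm on both sides | below -78 mm |
| Clip nose | x 69 mm, its rest position | sprung back |
| Wrist force | about 0.5 N | nothing touched |

**Weaker points:**
- The flat 2 mm ledge fitted a slope of -0.03, but over only a 4 mm strip, so I put that down to noise.
- During the swing the cover turned about 0.01 rad in the grip.
- I did not measure the pistons, spring or ratchet again afterwards; the arm never went near them.

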